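# Charge the air bottle of a blow-forming rig with its hand pump

## Robot

A 6-joint arm with a two-finger parallel gripper is mounted at the origin on the work surface. World frame = base frame: x ahead of the robot, y to its left, z up, the work surface at z = 0. Lengths are in mm, angles in rad, forces in N, time in s.
With the tool pointing down it reaches from about 275 to 825 mm from the base axis. Payload 4.9 kg.
Tool frame: the origin (TCP) lies on the mounting face of the last link; the fingertips stand 173 mm ahead of it and the grasp point (between the pads) lies 155 mm ahead of it; z points along the fingers, x is the direction in which the jaws open and shut, and the axes are right-handed (so a half turn about z gives the same grasp; the last joint's range is limited). The gripper opens to 85 mm and grips with 20 to 120 N. Pads are 22 mm wide; open, the fingers measure 114 mm over their backs; the gripper's body (76 mm by 85 mm) begins 54 mm behind the grasp point. The pads swing forward as they close: fully open they stand 13 mm farther back than shut.
Start: joints at [-1.419, 0.326, -0.193, 1.052, 0, 1.437], TCP at [155.071, -527.705, 404.681] pointing down, gripper open.
Joint ranges: [-2.65, 2.65], [-0.97, 1.79], [-1.3, 1.35], [-1.93, 2.1], [-1.47, 1.37], [-3.14, 3.14]. Speed limits (rad/s): [2.57, 2.57, 3.14, 3.14, 3.14, 3.14].

## Interface

Orientations are given as a rotation vector (axis times angle).
In Python, from bench import manip gives the robot as it stands.
- The arm moves only by the tool servo_tool, never from a script. Its argument "moves" is a list of rows, each a list of 6 numbers: the shift along the tool's x, y, z in m, then the turn, a rotation vector about the tool's x, y, z in rad. In form: [[tx, ty, tz, wx, wy, wz], ...]. A call has 1 to 12 rows; each row is the pose to reach, as a shift and turn from the pose commanded when the call began, along the tool's axes at that moment; what a row does not reach only later rows make up. A row lasts 1/8 s, in which the tool goes at most 62.5 mm and 10.7 degrees, less where a joint would pass 70% of its speed; a pose out of reach is approached as far as the arm can. A call with a gripper value outside its range is refused whole. "jaw" is the gripper command: -1 is shut, 1 is fully open, values between are in proportion, set as the call begins (left out, the last holds). The fingers move at their own pace and stop on an object; "newtons" is the grip in N (left out, the last holds). Time passes only in rows, so rows that repeat a pose let the fingers close. It gives the time, the measured TCP pose, the force and the opening at its end, in the units of the state.
- manip.read_state(): the state, without advancing time (a new reading comes with each control period).
- manip.camera(name): name is "scene" or "top"; returns a dict with "image" (400x640x3 uint8, red, green, blue), "z_map" (400x640 float32, mm along the optical axis (not along the pixel's ray), 0 where there is no reading), "intrinsics" (3x3 intrinsics, pixels), "k1" (the pictures are not rectified: a ray, as slopes to the right and down, at radius r is drawn at 1 + k1 r^2 times it, then the intrinsics apply), "world_to_cam" (4x4, takes a point from world to camera coordinates). Camera axes: x right, y up, looking along -z (the intrinsics and any distortion apply to the point x, -y, -z); pixel columns grow to the right and rows downward; lengths in mm; the calibration is good to about 2 mm. A picture is of the moment at which its call begins.
- manip.close_job(): hands the job in, once; it reports no verdict.
Trained networks look in a picture, given as the dict that the camera call returned (one of the last four; its "shot" number tells which), for a name from the list of things; names that differ only in an ending like _2 or _b are one class to them, and where a whole thing is asked for, a point or a joint stands for the part that bears it (a point fixed in the world has none). Each returns a list of dicts, best first, with "conf" (0 to 1); they miss things now and then, are a little off and sometimes report something else, mostly with a low value. They report only what shows in the picture. A call takes as long as a camera call.
- manip.spot_in(label, picture): "position" ([x, y, z] in mm, in the coordinates of the camera as it stood for that picture, good to about 4 mm: the middle of the surface that is visible of it).
- manip.regions_of(label, picture): "region" (400x640 bool, what is visible of it).
The state is a dict: "time": time; "q": joint angles; "dq": joint speeds; "effort": joint torques, N m; "ee_pos": TCP position; "tcp_rot": TCP orientation; "ft_force": force on the tool from outside, world axes, zero at the start; "moment": the same for the moment, N m; "opening": finger opening in mm.
Only numpy, scipy, OpenCV 4.12 (cv2) and the standard library are available. Lean on these libraries where they do the work, as an engineer would, in place of code of your own. Each camera call takes 0.05 s, during which the arm holds its last target.

## Task

Charge the air bottle of the sheet-forming rig: push the vent lever round until it stands square across its outlet (shut), then press the pump plunger down with your fingertips in full strokes, letting it spring right back up each time, until the steel indicator pin stands fully out of its brass boss and the black ring round its foot is clear. Only push and press: grip and lift nothing, do not touch the pin, and leave the things lying about where they are.

Things in the scene. Friction and masses are not known exactly. Their poses are not given: they have to be found in the camera images.
- rig: forming rig, fixed, placed and turned anew each time: plywood baseboard 480 (x) x 500 (y) x 18 mm; aluminium block at its front, grey steel air bottle behind it (76 mm across, 220 mm long, top 106 mm high), then a wooden forming box with a clamped white sheet bulging to 122 mm high. Origin at the centre of the board's underside; its -x side is the front, nearest the robot
- block_top (a point): centre of the top of the aluminium manifold block (60 x 250 x 50 mm, long along the rig's y, top 68 mm above the table), axes as the rig. The pump barrel (54 mm across, top 128 mm high) stands 85 mm to its +y, the vent valve 85 mm to its -y; the pin's brass boss (36 mm across, top 84 mm high) is on this point
- lever_pivot (a point): point on the vent lever's vertical pivot axis at the lever's mid-height, 93 mm above the table, axes as the rig. Under the lever the vent's outlet, a brass stub with a small silencer, points out of the block's front (the rig's -x) 47 mm lower, to 66 mm from the axis
- plunger_head: black mushroom-shaped head of the pump plunger, 60 mm across, 25 mm thick, flat-topped. Origin at the centre of its top, 187 mm above the table when the plunger is up; it moves straight down by its stroke of 28 mm
- plunger_stroke (a joint): stroke of the plunger in m: 0 fully up (its spring holds it there with 4 N), 0.028 fully down (a stop; about 14 N to get there). Released, it springs back up within 0.5 s. A full stroke, the only kind that counts reliably, goes at least 24 mm down and then right up again
- vent_lever: grey sleeve of the vent lever, 58 mm long, 15 mm wide, 18 mm high, level, its underside 84 mm and top 102 mm above the table, free space below its outer half. Origin in the middle of its height and width, 60 mm from the pivot axis; its +x axis points to the pivot. The sleeve reaches from 23 to 81 mm from the pivot
- vent_angle (a joint): angle of the vent lever in rad: 0 open (over its outlet, pointing to the front, the rig's -x), growing counter-clockwise seen from above to 1.571 shut (a stop; it points to the rig's -y). Starts between 0 and 0.35, turns with about 1 N at its end and stays where it is left. Unless it is shut, pumping does not raise the pin
- indicator_pin: steel indicator pin, 12 mm across, upright in the brass boss between pump and lever. Origin at the centre of its tip, which is 87 mm above the table when fully in and 111 to 112 mm when fully out
- pin_out (a joint): how far the indicator pin stands out, in m: starts between 0 and 0.009 and, once the vent is shut, rises some 4 to 7 mm with each full stroke of the pump (three to six strokes in all), to between 0.0235 and 0.025 fully out, where it stays; more strokes then do nothing. From 0.022 on, the black ring near its foot is wholly above the boss
- tape_roll: bystander: roll of pale masking tape lying flat on the baseboard left of the pump, 90 mm across, 25 mm high; origin at the centre of its underside
- screw_jar: bystander: small glass jar with a steel lid, 48 mm across, 62 mm high, standing on the baseboard at the right end of the air bottle; origin at the centre of its underside
- pencil: bystander: flat wooden carpenter's pencil, 160 mm long, 9 mm wide, 8 mm high, lying on the front edge of the baseboard; origin at the centre of its underside, long along its y
- mug: bystander: white mug, 80 mm across the rim, 92 mm high, on the bare table in front of the rig; origin at the centre of its underside
- apple: bystander: green apple, 76 mm across, 68 mm high, on the bare table in front of the rig; origin at the centre of its underside
- heat_gun: bystander: black heat gun lying on its side on the table far to the left, about 240 mm long, 72 mm high; origin under its barrel
- former: bystander: turned wooden dome (a forming block), 110 mm across, 55 mm high, on the table far to the right; origin at the centre of its underside

How it is judged (in metres and radians):
On the way, in this order (a step that is already met when the one before it is completed fails the run):
1. the vent lever is shut (value of joint vent_angle above 1.4 rad), for 0.2 s.
2. the indicator pin is fully out (value of joint pin_out above 0.022 m), for 0.2 s.
At the end, for the whole second after the job is handed in: the vent lever is within about 10 degrees of its shut stop, the indicator pin stands out at least 22 mm, the plunger is back up within 3 mm, and no bystander has moved by more than 30 mm (value of joint pin_out above 0.022 m and value of joint vent_angle above 1.4 rad and value of joint plunger_stroke below 0.003 m and not (distance of tape_roll from where it was at the start of the episode above 0.03 m) and not (distance of screw_jar from where it was at the start of the episode above 0.03 m) and not (distance of pencil from where it was at the start of the episode above 0.03 m) and not (distance of mug from where it was at the start of the episode above 0.03 m) and not (distance of apple from where it was at the start of the episode above 0.03 m) and not (distance of heat_gun from where it was at the start of the episode above 0.03 m) and not (distance of former from where it was at the start of the episode above 0.03 m)); the robot touches nothing.
It fails at once if a bystander is moved or lifted by more than 30 mm (distance of any of tape_roll, screw_jar, pencil, mug, apple, heat_gun, former from where it was at the start of the episode above 0.03 m).
It fails at once if the indicator pin is touched by the fingers (contact force between the fingers and indicator_pin above 1 N).
It fails at once if the plunger head is gripped: squeezed with the grasp point down beside it, below its top (horizontal distance between the grasp point and plunger_head below 0.03 m and z of the grasp point in the frame of plunger_head below -0.004 m and contact force between the fingers and plunger_head above 15 N).
It fails at once if the vent lever is gripped: squeezed with the sleeve in the grasp point (y of the grasp point in the frame of vent_lever between -0.01 and 0.01 m and x of the grasp point in the frame of vent_lever between -0.03 and 0.045 m and z of the grasp point in the frame of vent_lever below 0.012 m and contact force between the fingers and vent_lever above 15 N).
It also fails if it takes over 58 s, if anything falls off the work surface, if the arm or the gripper's body presses on something with over 40 N, if the wrist force passes 120 N, or if a joint passes its speed limit or range.

## Working session

There is one attempt and no reset: what is moved stays moved. The work goes in short steps, Python scripts to look and compute and a tool call to move; the robot and the scene stay as the last step left them, time stands still between calls to the robot, and variables do not carry over. Pictures are saved under pics/ and viewed, and the job is handed in when it is done.

Besides the shell and the picture viewer there is one more tool, called after "Request:" as a command line: name --pt "numbers of a row" for each row, then --argument value for the rest. servo_tool: Moves the arm, as the interface text tells. Its arguments: {"type":"object","properties":{"moves":{"type":"array"},"jaw":{"type":"number"},"newtons":{"type":"number"}},"required":["moves"]}

```bash
mkdir -p pics; ls
cat > h.py <<'E'
import numpy as np, cv2
from bench import manip
from scipy.spatial.transform import Rotation as R
def save(p,n): cv2.imwrite(f'pics/{n}.png',p['image'][:,:,::-1])
def cam2w(p,c):
    M=np.linalg.inv(p['world_to_cam']); return M[:3,:3]@np.asarray(c)+M[:3,3]
def cloud(p):
    K=p['intrinsics'];z=p['z_map'];v,u=np.mgrid[0:400,0:640]
    d=np.stack([(u-K[0,2])/K[0,0],(v-K[1,2])/K[1,1]],-1)
    s=d.copy()
    for _ in range(10):
        s=d/(1+p['k1']*(s**2).sum(-1,keepdims=True))
    c=np.stack([s[...,0]*z,-s[...,1]*z,-z],-1)
    M=np.linalg.inv(p['world_to_cam'])
    w=c@M[:3,:3].T+M[:3,3]; w[z<=0]=np.nan
    return w
def proj(p,w):
    c=p['world_to_cam']@np.append(w,1);s=np.array([c[0]/-c[2],-c[1]/-c[2]]);s=s*(1+p['k1']*s@s)
    return s@np.diag([p['intrinsics'][0,0],p['intrinsics'][1,1]])+p['intrinsics'][:2,2]
E
python3 - <<'E'
from h import *
s=manip.read_state(); print(s)
for n in ['scene','top']:
    p=manip.camera(n); save(p,n+'0'); print(n,p['k1'],p['intrinsics'].tolist())
    w=cloud(p)
    for l in ['rig','plunger_head','vent_lever','indicator_pin','block_top','tape_roll','screw_jar','mug','apple','pencil']:
        try:
            r=manip.spot_in(l,p)
            for a in r[:2]: print(l,round(a['conf'],2),cam2w(p,a['position']).round(1), proj(p,cam2w(p,a['position'])).round())
        except Exception as e: print(l,e)
E
```

```text
pics
{'time': 0.0, 'q': array([-1.41923677e+00,  3.26986956e-01, -1.93567546e-01,  1.05202694e+00,
        1.07741792e-05,  1.43660262e+00]), 'dq': array([ 1.59919534e-03,  2.10556540e-03, -6.67493010e-04,  2.53118576e-04,
       -1.06137367e-03, -1.23543987e-05]), 'effort': array([-8.16796764e-04, -4.43400621e+01,  2.62440366e+01,  1.53707288e-02,
       -1.21739749e-04,  3.55691796e-06]), 'ee_pos': array([ 155.00715058, -527.4133905 ,  403.88432592]), 'tcp_rot': array([-2.51411097e+00,  1.88173800e+00,  1.98724661e-03]), 'ft_force': array([-0.28553681, -0.19051259,  0.68387345]), 'moment': array([ 0.05749661,  0.00986042, -0.00108612]), 'opening': 85.55240145653846}
scene 0.0005662122484775837 [[379.8259194969032, 0.0, 322.5213083222622], [0.0, 379.8259194969032, 206.1780060016424], [0.0, 0.0, 1.0]]
rig 0.97 [792.   -2.2  87.6] [355. 297.]
plunger_head 0.84 [596.7 140.9 182.5] [373. 211.]
plunger_head 0.61 [ 413.7 -495.4   39.8] [166. 253.]
vent_lever 0.47 [ 633.5 -151.2   81.5] [288. 269.]
block_top 0.73 [790.5  -6.1  89.7] [354. 296.]
block_top 0.58 [524.  -25.9  98.3] [313. 224.]
tape_roll 0.56 [612.7 254.2  45.1] [401. 226.]
screw_jar 0.72 [ 634.5 -148.7   83.3] [289. 269.]
mug 0.84 [281.8 310.   52.6] [372. 151.]
apple 0.7 [ 280.2 -263.5   56.5] [225. 197.]
top -0.024835219081928823 [[478.5483593810501, 0.0, 315.13116797525544], [0.0, 478.5483593810501, 199.79459792426624], [0.0, 0.0, 1.0]]
rig 0.74 [736.8  19.2  85.5] [316. 125.]
plunger_head 0.93 [588.9 144.4 186.9] [272. 167.]
vent_lever 0.58 [520.8 -25.6 105.3] [330. 194.]
indicator_pin 0.16 [737.8  19.9  90.4] [316. 124.]
block_top 0.78 [730.9  18.9  95.4] [316. 126.]
tape_roll 0.7 [614.  252.   42.1] [242. 165.]
screw_jar 0.76 [ 610.9 -141.5   77.1] [368. 166.]
mug 0.84 [272.9 315.8  26. ] [220. 274.]
apple 0.75 [ 261.4 -258.9   66.1] [406. 281.]
apple 0.16 [611.2 252.3  44.2] [242. 166.]
pencil 0.56 [529.6 129.2  28.7] [281. 193.]
```

Run:
```python
import cv2
a=cv2.imread('pics/scene0.png');cv2.imwrite('pics/scene0c.png',cv2.resize(a[120:340,160:460],None,fx=2.6,fy=2.6,interpolation=cv2.INTER_CUBIC))
a=cv2.imread('pics/top0.png');cv2.imwrite('pics/top0c.png',cv2.resize(a[60:310,190:430],None,fx=2.4,fy=2.4,interpolation=cv2.INTER_CUBIC))
```

```text
(no output)
```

View pics/scene0c.png

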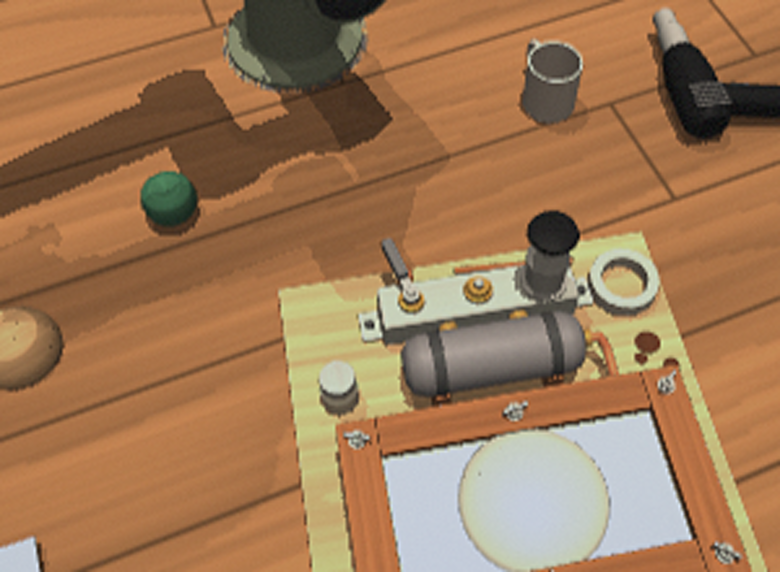

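View pics/top0c.png

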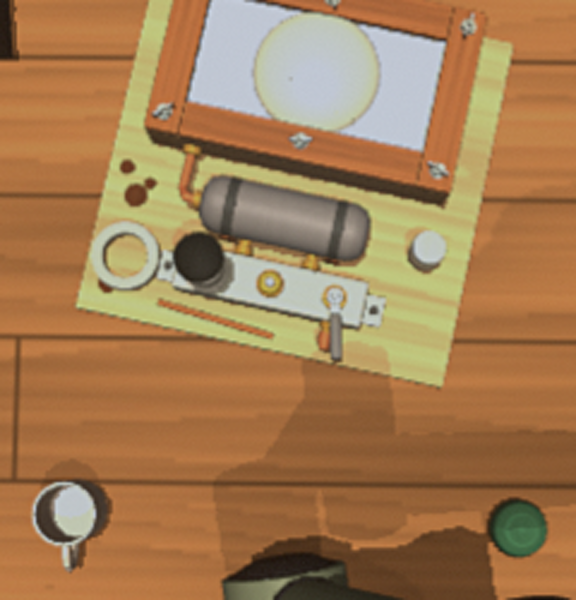

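The top view shows the lever at crop (335,330), pivot (335,297), pin boss (270,283) and plunger head (199,258). The rig is yawed about -12°. Next I'll fit its pose.

```bash
cat >> h.py <<'E'
def ray(p,u,v,z):
    K=p['intrinsics'];d=np.array([(u-K[0,2])/K[0,0],(v-K[1,2])/K[1,1]]);s=d.copy()
    for _ in range(10): s=d/(1+p['k1']*s@s)
    M=np.linalg.inv(p['world_to_cam']);o=M[:3,3];r=M[:3,:3]@np.array([s[0],-s[1],-1])
    return o+r*(z-o[2])/r[2]
E
python3 - <<'E'
from h import *
p=manip.camera('top'); w=cloud(p)
# board edges via z
f=lambda lo,hi,u0,u1,v0,v1: [(w[v0:v1,u0:u1][(w[v0:v1,u0:u1,2]>lo)&(w[v0:v1,u0:u1,2]<hi)])]
u=lambda x:(x/2.4+190); v=lambda y:(y/2.4+60)
print('boss',ray(p,u(270),v(283),86)); print('pivot',ray(p,u(335),v(297),105)); print('head',ray(p,u(199),v(258),187))
print('lever end',ray(p,u(336),v(358),102))
print('block corners', [ray(p,u(a),v(b),68).round(1) for a,b in [(367,281),(360,328)]])
print('board corners',[ray(p,u(a),v(b),18).round(1) for a,b in [(77,307),(442,386),(511,43)]])
m=np.isfinite(w[...,2])
h=w[m&(w[...,2]>178)&(w[...,2]<195)&(abs(w[...,0]-590)<60)&(abs(w[...,1]-143)<60)]
print('head',len(h),h.mean(0),h.min(0),h.max(0), cv2.minEnclosingCircle(h[:,:2].astype(np.float32)))
r=manip.regions_of('vent_lever',p)
for a in r[:1]:
    q=w[a['region']];q=q[np.isfinite(q[:,2])];q=q[q[:,2]>90];print(a['conf'],len(q),q.mean(0)); print(cv2.minAreaRect(q[:,:2].astype(np.float32)))
b=w[m&(w[...,2]>63)&(w[...,2]<73)&(w[...,0]>500)&(w[...,0]<600)&(abs(w[...,1])<150)]
print(len(b),cv2.minAreaRect(b[:,:2].astype(np.float32)))
p=manip.camera('scene'); w=cloud(p); m=np.isfinite(w[...,2])
h=w[m&(w[...,2]>178)&(w[...,2]<195)&(abs(w[...,0]-590)<60)&(abs(w[...,1]-143)<60)]
print('head scene',len(h),h.mean(0), cv2.minEnclosingCircle(h[:,:2].astype(np.float32)))
U=lambda x:x/2.6+160;V=lambda y:y/2.6+120
for n,x,y,z in [('boss',480,285,86),('pivot',411,293,105),('head',554,232,187),('lev end',388,242,102)]: print(n,ray(p,U(x),V(y),z).round(1))
E
```

```text
boss [570.3302442   58.92121247  86.        ]
pivot [551.0045392 -23.4055662 105.       ]
head [586.09747525 140.80095261 187.        ]
lever end [474.50728144 -25.36314339 102.        ]
block corners [array([576.6, -65.6,  68. ]), array([515.7, -56.9,  68. ])]
board corners [array([544.4, 317.4,  18. ]), array([ 444.4, -168.5,   18. ]), array([ 911.9, -262.7,   18. ])]
head 345 [590.34899812 142.40764513 184.42375691] [560.89347628 112.53348431 178.17045034] [620.535695   173.10935662 194.83962815] ((590.57373046875, 143.08750915527344), 30.754573822021484)
0.68 122 [519.51949472 -24.95329512  98.86556524]
((521.0382080078125, -23.850906372070312), (86.43791198730469, 15.206445693969727), 0.5422350764274597)
798 ((571.2393798828125, 39.14947509765625), (207.86984252929688, 64.07794189453125), 78.33663940429688)
head scene 267 [592.79135658 141.32202859 183.98038299] ((590.9546508789062, 142.9381866455078), 31.145048141479492)
boss [575.4  61.9  86. ]
pivot [563.6 -25.4 105. ]
head [595.  141.8 187. ]
lev end [482.8 -23.9 102. ]
```

Run:
```python
from h import *
s=manip.read_state(); r=R.from_rotvec(s['tcp_rot']); print(r.as_matrix().round(3))
d=np.array([497,8,400])-s['ee_pos']; print(r.inv().apply(d))
T=R.from_matrix(np.diag([1.,-1,-1])); print((r.inv()*T).as_rotvec(), s['time'])
```

```text
[[ 0.282 -0.959  0.   ]
 [-0.959 -0.282 -0.   ]
 [ 0.    -0.    -1.   ]]
[-417.58791426 -479.08650539    4.67123804]
[ 3.01684412e-06 -8.22147423e-06 -1.28499943e+00] 1.25
```

Request:
servo_tool --pt "-0.035 -0.04 0 0 0 -0.11" --pt "-0.07 -0.08 0 0 0 -0.22" --pt "-0.105 -0.12 0 0 0 -0.33" --pt "-0.14 -0.16 0 0 0 -0.44" --pt "-0.175 -0.2 0 0 0 -0.55" --pt "-0.21 -0.24 0 0 0 -0.66" --pt "-0.245 -0.28 0 0 0 -0.77" --pt "-0.28 -0.32 0 0 0 -0.88" --pt "-0.315 -0.36 0 0 0 -0.99" --pt "-0.35 -0.4 0 0 0 -1.1" --pt "-0.385 -0.44 0 0 0 -1.2" --pt "-0.4175 -0.479 0 0 0 -1.285" --jaw -1

```text
time: 2.75
ee_pos: [497.7, 9.7, 404.9]
tcp_rot: [3.141, 0.005, 0.001]
ft_force: [1.0, -0.3, 0.0]
opening: -0.2
```

Request:
servo_tool --pt "0 0 0 0 0 0" --pt "0 0 0 0 0 0" --pt "0 0 0 0 0 0" --pt "0 0 0 0 0 0"

```text
time: 3.25
ee_pos: [496.5, 6.9, 404.8]
tcp_rot: [3.141, -0.003, 0.0]
ft_force: [0.5, -0.6, -0.3]
opening: 0.2
```

Request:
servo_tool --pt "0 0 0.03 0 0 0" --pt "0 0 0.06 0 0 0" --pt "0 0 0.09 0 0 0" --pt "0 0 0.115 0 0 0" --pt "0 0 0.13 0 0 0" --pt "0 0 0.141 0 0 0" --pt "0 0 0.141 0 0 0"

```text
time: 4.12
ee_pos: [496.8, 7.7, 263.4]
tcp_rot: [-3.141, 0.001, 0.001]
ft_force: [-0.7, 0.2, -0.4]
opening: 0.1
```

Run:
```python
from h import *
p=manip.camera('scene');save(p,'s1');a=p['image'][:,:,::-1];cv2.imwrite('pics/s1c.png',cv2.resize(a[160:290,250:440],None,fx=4,fy=4,interpolation=cv2.INTER_CUBIC))
s=manip.read_state();print(s['ee_pos'],s['ft_force'],s['time'])
```

```text
[497.12360015   7.77364201 263.95664787] [0.44566451 0.98902319 0.75930667] 4.175
```

View pics/s1c.png

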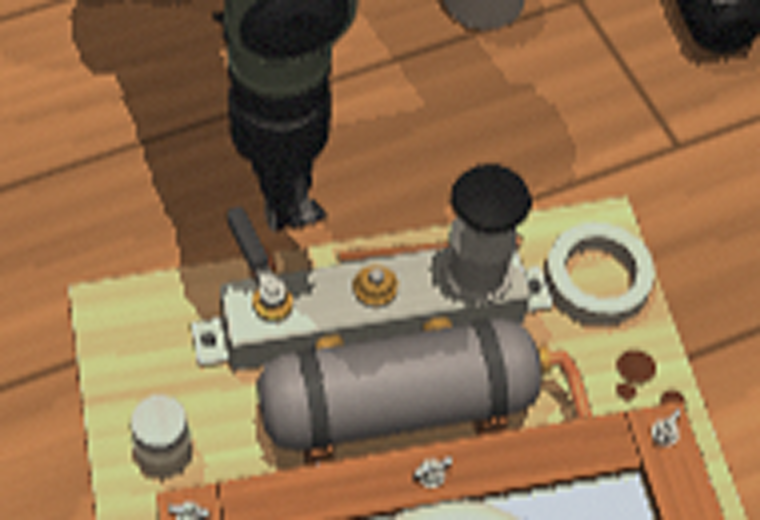

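Request:
servo_tool --pt "-0.001 0.006 0 0 0 0" --pt "-0.001 0.012 0 0 0 0" --pt "-0.003 0.018 0 0 0 0" --pt "-0.004 0.023 0 0 0 0" --pt "-0.004 0.028 0 0 0 0" --pt "-0.004 0.034 0 0 0 0" --pt "-0.003 0.045 0 0 0 0" --pt "0 0.055 0 0 0 0" --pt "0.005 0.065 0 0 0 0" --pt "0.008 0.07 0 0 0 0" --pt "0.012 0.074 0 0 0 0" --pt "0.012 0.074 0 0 0 0"

```text
time: 5.68
ee_pos: [509.3, -66.6, 263.7]
tcp_rot: [3.141, -0.001, 0.0]
ft_force: [-1.2, 1.0, 0.7]
opening: 0.1
```

```bash
cat > look.py <<'E'
from h import *
import sys
n=sys.argv[1]
for c,(r0,r1,c0,c1) in {'scene':(160,290,250,440),'top':(140,240,250,390)}.items():
    p=manip.camera(c);a=p['image'][r0:r1,c0:c1,::-1]
    cv2.imwrite(f'pics/{n}_{c}.png',cv2.resize(a,None,fx=4,fy=4,interpolation=cv2.INTER_CUBIC))
s=manip.read_state();print(s['ee_pos'],s['ft_force'],s['time'])
E
python3 look.py s2
```

```text
[509.09380538 -66.24409478 263.7200143 ] [-0.16527098 -0.35277394  0.06032838] 5.775
```

View pics/s2_scene.png

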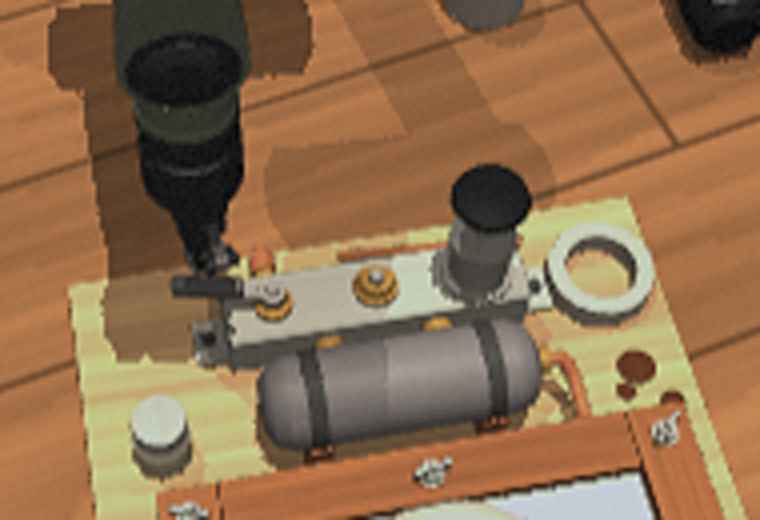

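View pics/s2_top.png

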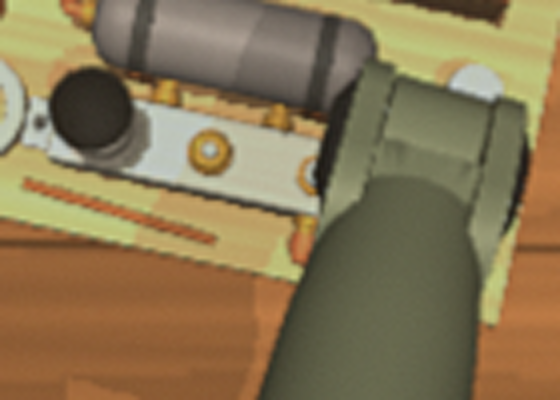

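The lever moved to about 15° short of shut, so I'll keep pushing.

Request:
servo_tool --pt "0.004 0.004 0 0 0 0" --pt "0.008 0.008 0 0 0 0" --pt "0.011 0.01 0 0 0 0" --pt "0.013 0.011 0 0 0 0" --pt "0.013 0.011 0 0 0 0"

```text
time: 6.4
ee_pos: [521.6, -77.0, 263.5]
tcp_rot: [-3.141, -0.0, 0.002]
ft_force: [-3.1, 2.3, 1.4]
opening: 0.2
```

Request:
servo_tool --pt "0.002 0 0 0 0 0" --pt "0.004 0 0 0 0 0" --pt "0.004 0 0 0 0 0"

```text
time: 6.78
ee_pos: [523.4, -76.7, 263.1]
tcp_rot: [3.141, -0.0, -0.012]
ft_force: [-10.7, 1.7, 7.2]
opening: -0.5
```

```bash
python3 look.py s3
```

```text
[523.32312643 -76.72667007 263.12407249] [-11.64698      1.80797208   6.80328267] 6.875
```

View pics/s3_scene.png

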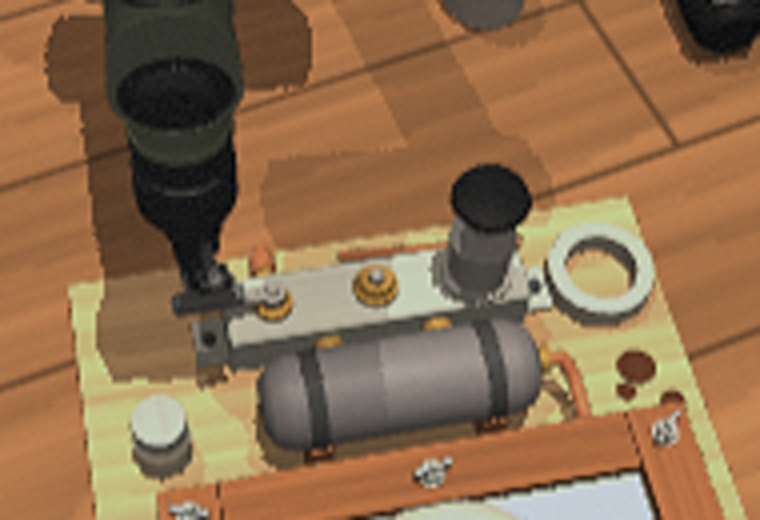

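Force built to 11 N with the lever parallel to the block, so it is at its stop. I'll back off, lift and go over the plunger.

Request:
servo_tool --pt "-0.01 -0.002 0 0 0 0" --pt "-0.025 -0.004 0 0 0 0" --pt "-0.025 -0.004 -0.03 0 0 0" --pt "-0.025 -0.004 -0.075 0 0 0" --pt "-0.025 -0.004 -0.12 0 0 0" --pt "-0.01 -0.02 -0.14 0 0 0" --pt "0.005 -0.07 -0.14 0 0 0" --pt "0.025 -0.12 -0.14 0 0 0" --pt "0.045 -0.17 -0.14 0 0 0" --pt "0.06 -0.205 -0.14 0 0 0" --pt "0.065 -0.22 -0.14 0 0 0" --pt "0.065 -0.22 -0.14 0 0 0"

```text
time: 8.38
ee_pos: [591.1, 143.3, 403.6]
tcp_rot: [3.141, 0.002, 0.001]
ft_force: [-0.0, -0.5, -0.8]
opening: 0.1
```

```bash
python3 look.py s4
```

```text
[590.71081617 141.93161405 403.6925813 ] [-0.44022425 -0.04529399  0.65120235] 8.475
```

View pics/s4_scene.png

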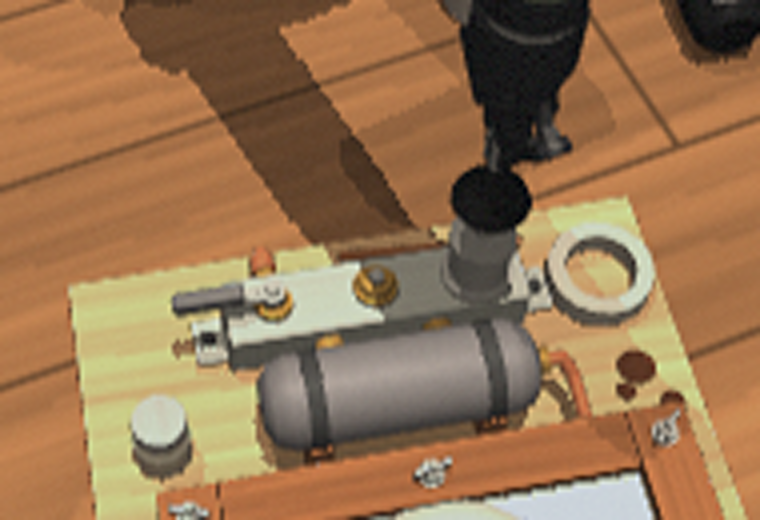

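View pics/s4_top.png

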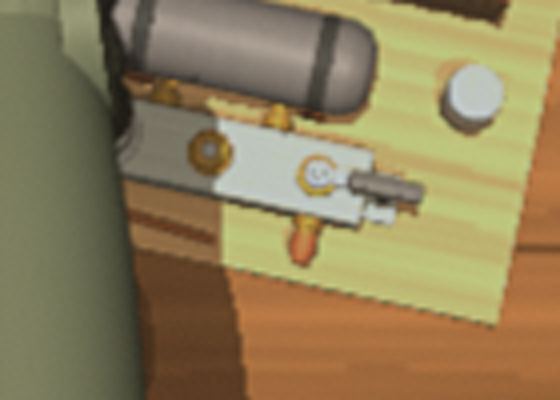

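The lever is shut: its slope in the top view is 12°, parallel to the block. Now the first stroke.

Request:
servo_tool --pt "0 0 0.02 0 0 0" --pt "0 0 0.038 0 0 0" --pt "0 0 0.048 0 0 0" --pt "0 0 0.056 0 0 0" --pt "0 0 0.064 0 0 0" --pt "0 0 0.07 0 0 0" --pt "0 0 0.07 0 0 0" --pt "0 0 0.07 0 0 0"

```text
time: 9.48
ee_pos: [590.3, 141.5, 335.0]
tcp_rot: [3.139, -0.002, -0.001]
ft_force: [-4.3, -4.0, 8.3]
opening: 0.1
```

Request:
servo_tool --pt "0 0 0.002 0 0 0" --pt "0 0 0.004 0 0 0" --pt "0 0 0.004 0 0 0"

```text
time: 9.85
ee_pos: [590.2, 141.6, 332.4]
tcp_rot: [3.139, -0.002, 0.001]
ft_force: [-7.4, -5.1, 16.5]
opening: 0.3
```

Near the stop at 16.5 N. I'll release fully and check the pin.

Request:
servo_tool --pt "0 0 -0.015 0 0 0" --pt "0 0 -0.03 0 0 0" --pt "0 0 -0.038 0 0 0" --pt "0 0 -0.038 0 0 0" --pt "0 0 -0.038 0 0 0" --pt "0 0 -0.038 0 0 0" --pt "0 0 -0.038 0 0 0"

```text
time: 10.72
ee_pos: [590.8, 142.9, 367.2]
tcp_rot: [3.141, 0.0, -0.001]
ft_force: [-0.3, -0.5, 0.1]
opening: 0.3
```

```bash
python3 look.py s5
```

```text
[590.8835391  142.91518526 367.35801507] [-0.03629989  0.64330361  0.70511812] 10.825
```

View pics/s5_scene.png

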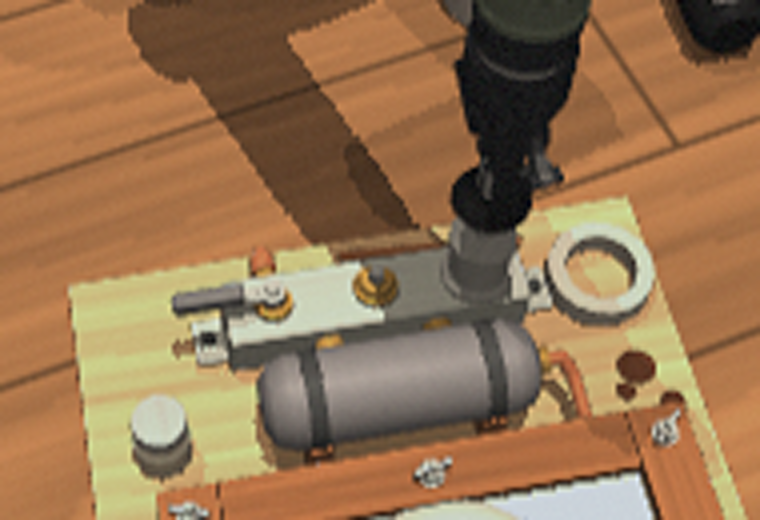

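Request:
servo_tool --pt "0 0 0.009 0 0 0" --pt "0 0 0.018 0 0 0" --pt "0 0 0.027 0 0 0" --pt "0 0 0.036 0 0 0" --pt "0 0 0.037 0 0 0" --pt "0 0 0.037 0 0 0"

```text
time: 11.58
ee_pos: [591.2, 142.9, 332.4]
tcp_rot: [-3.141, -0.0, -0.004]
ft_force: [-2.6, 0.4, 11.5]
opening: 0.1
```

Request:
servo_tool --pt "0 0 -0.015 0 0 0" --pt "0 0 -0.03 0 0 0" --pt "0 0 -0.037 0 0 0" --pt "0 0 -0.037 0 0 0" --pt "0 0 -0.037 0 0 0" --pt "0 0 -0.037 0 0 0" --pt "0 0 -0.037 0 0 0"

```text
time: 12.45
ee_pos: [590.8, 142.9, 367.2]
tcp_rot: [3.142, 0.0, -0.001]
ft_force: [-0.1, -0.7, 0.0]
opening: -0.4
```

Request:
servo_tool --pt "0 0 0.009 0 0 0" --pt "0 0 0.018 0 0 0" --pt "0 0 0.027 0 0 0" --pt "0 0 0.036 0 0 0" --pt "0 0 0.037 0 0 0" --pt "0 0 0.037 0 0 0"

```text
time: 13.2
ee_pos: [591.2, 143.0, 332.4]
tcp_rot: [-3.141, -0.0, -0.004]
ft_force: [-2.4, 0.5, 13.5]
opening: 0.1
```

Request:
servo_tool --pt "0 0 -0.015 0 0 0" --pt "0 0 -0.03 0 0 0" --pt "0 0 -0.037 0 0 0" --pt "0 0 -0.037 0 0 0" --pt "0 0 -0.037 0 0 0" --pt "0 0 -0.037 0 0 0" --pt "0 0 -0.037 0 0 0"

```text
time: 14.08
ee_pos: [590.8, 142.9, 367.2]
tcp_rot: [3.141, -0.0, -0.001]
ft_force: [-0.7, 0.7, 0.8]
opening: -0.1
```

```bash
python3 look.py s6
cat > pin.py <<'E'
from h import *
import sys
p=manip.camera('scene');a=p['image'][208:248,320:370,::-1]
cv2.imwrite(f'pics/{sys.argv[1]}.png',cv2.resize(a,None,fx=12,fy=12,interpolation=cv2.INTER_CUBIC))
w=cloud(p);m=(np.hypot(w[...,0]-573.5,w[...,1]-60)<22)&(w[...,2]>75);q=w[m];print('top z',np.sort(q[:,2])[-8:].round(1))
for l in('indicator_pin',):
    for r in manip.spot_in(l,p)[:2]: print(r['conf'],cam2w(p,r['position']).round(1))
for z in (87,99,111): print(z,((proj(p,[573.5,60,z])-[320,208])*12).round())
E
python3 pin.py pin6
```

```text
[590.8801558  142.89372442 367.43709455] [ 0.09341018 -0.1011931   0.45890062] 14.175
top z [109.3 110.1 110.8 110.8 110.8 111.1 111.5 111.7]
87 [286. 254.]
99 [288. 231.]
111 [291. 208.]
```

View pics/pin6.png

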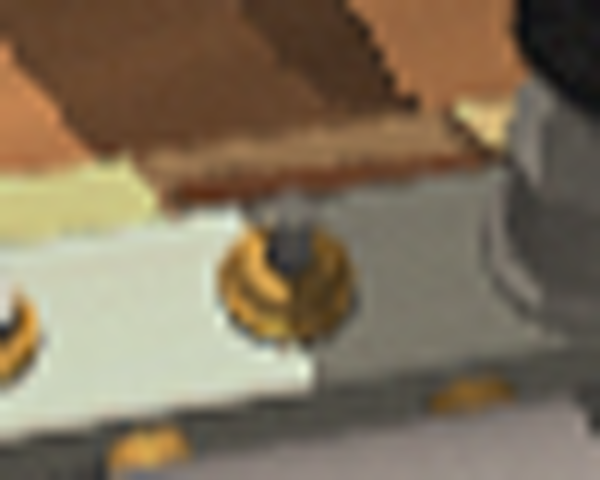

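View pics/s6_scene.png

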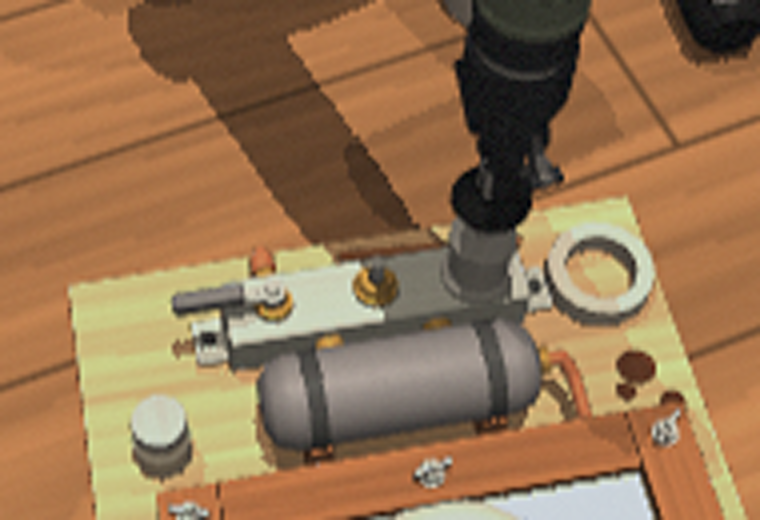

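The pin looks nearly or fully out, with a depth tip of about 111 mm. Extra strokes do no harm, so I'll add three to be sure.

Request:
servo_tool --pt "0 0 0.009 0 0 0" --pt "0 0 0.018 0 0 0" --pt "0 0 0.027 0 0 0" --pt "0 0 0.036 0 0 0" --pt "0 0 0.037 0 0 0" --pt "0 0 0.037 0 0 0"

```text
time: 15.02
ee_pos: [591.2, 143.0, 332.4]
tcp_rot: [-3.141, -0.0, -0.004]
ft_force: [-2.9, -0.5, 12.5]
opening: 0.3
```

Request:
servo_tool --pt "0 0 -0.015 0 0 0" --pt "0 0 -0.03 0 0 0" --pt "0 0 -0.037 0 0 0" --pt "0 0 -0.037 0 0 0" --pt "0 0 -0.037 0 0 0" --pt "0 0 -0.037 0 0 0" --pt "0 0 -0.037 0 0 0"

```text
time: 15.9
ee_pos: [590.8, 142.9, 367.2]
tcp_rot: [3.142, -0.0, -0.001]
ft_force: [-0.4, -0.5, 0.3]
opening: -0.4
```

```bash
python3 pin.py pin7
```

```text
top z [108.2 108.9 109.9 110.2 110.5 110.7 111.2 113.6]
0.66 [ 414.9 -494.9   38.9]
0.28 [ 283.3 -263.8   56.7]
87 [286. 254.]
99 [288. 231.]
111 [291. 208.]
```

Request:
servo_tool --pt "0 0 0.009 0 0 0" --pt "0 0 0.018 0 0 0" --pt "0 0 0.027 0 0 0" --pt "0 0 0.036 0 0 0" --pt "0 0 0.037 0 0 0" --pt "0 0 0.037 0 0 0"

```text
time: 16.75
ee_pos: [591.2, 142.9, 332.4]
tcp_rot: [-3.141, -0.0, -0.004]
ft_force: [-2.6, -0.5, 12.5]
opening: 0.1
```

Request:
servo_tool --pt "0 0 -0.015 0 0 0" --pt "0 0 -0.03 0 0 0" --pt "0 0 -0.037 0 0 0" --pt "0 0 -0.037 0 0 0" --pt "0 0 -0.037 0 0 0" --pt "0 0 -0.037 0 0 0" --pt "0 0 -0.037 0 0 0"

```text
time: 17.62
ee_pos: [590.8, 142.9, 367.2]
tcp_rot: [3.142, -0.0, -0.001]
ft_force: [-0.3, -0.0, -0.2]
opening: -0.1
```

Request:
servo_tool --pt "0 0 0.009 0 0 0" --pt "0 0 0.018 0 0 0" --pt "0 0 0.027 0 0 0" --pt "0 0 0.036 0 0 0" --pt "0 0 0.037 0 0 0" --pt "0 0 0.037 0 0 0"

```text
time: 18.38
ee_pos: [591.2, 142.9, 332.4]
tcp_rot: [-3.141, -0.0, -0.004]
ft_force: [-2.7, 0.2, 12.8]
opening: -0.3
```

Request:
servo_tool --pt "0 0 -0.02 0 0 0" --pt "0 0 -0.04 0 0 0" --pt "0 0 -0.07 0 0 0" --pt "0 0 -0.1 0 0 0" --pt "-0.02 0 -0.13 0 0 0" --pt "-0.05 0 -0.14 0 0 0" --pt "-0.1 0 -0.14 0 0 0" --pt "-0.13 0 -0.14 0 0 0" --pt "-0.15 0 -0.14 0 0 0" --pt "-0.15 0 -0.14 0 0 0"

```text
time: 19.62
ee_pos: [439.8, 142.9, 470.4]
tcp_rot: [3.142, 0.001, -0.001]
ft_force: [-0.1, -0.2, -0.1]
opening: 0.0
```

```bash
python3 pin.py pin8; python3 look.py s8
```

```text
top z [108.  108.2 109.3 109.8 110.1 110.3 111.3 111.4]
87 [286. 254.]
99 [288. 231.]
111 [291. 208.]
[441.77852788 142.87370742 470.42465482] [ 0.49151365 -0.37589334  0.25910271] 19.825
```

View pics/pin7.png

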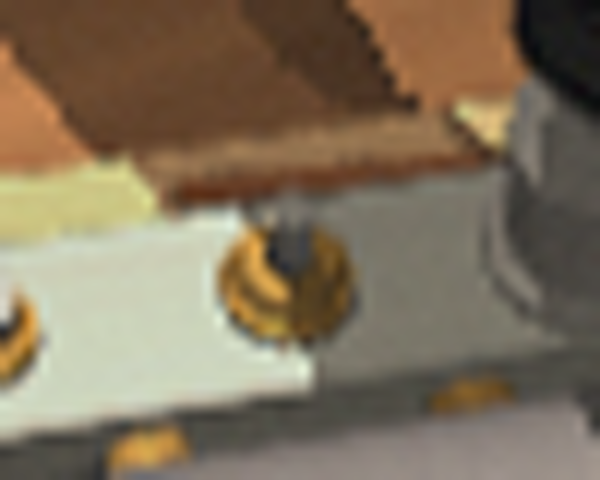

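View pics/pin8.png

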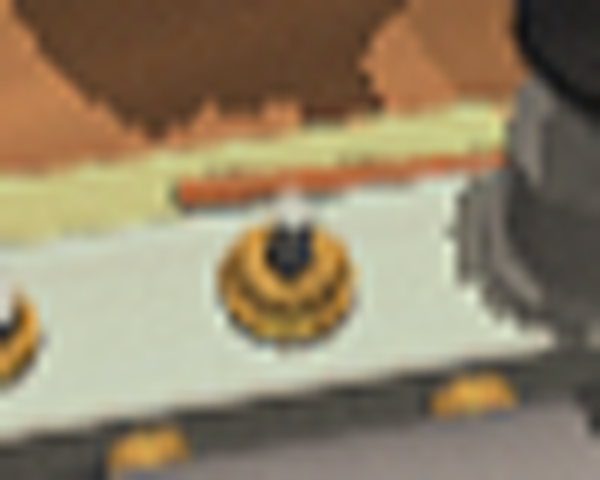

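View pics/s8_top.png

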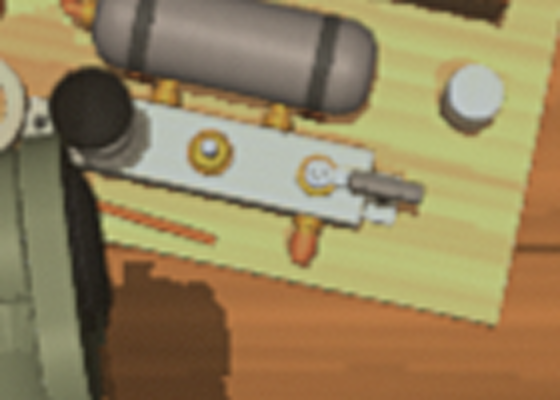

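View pics/s8_scene.png

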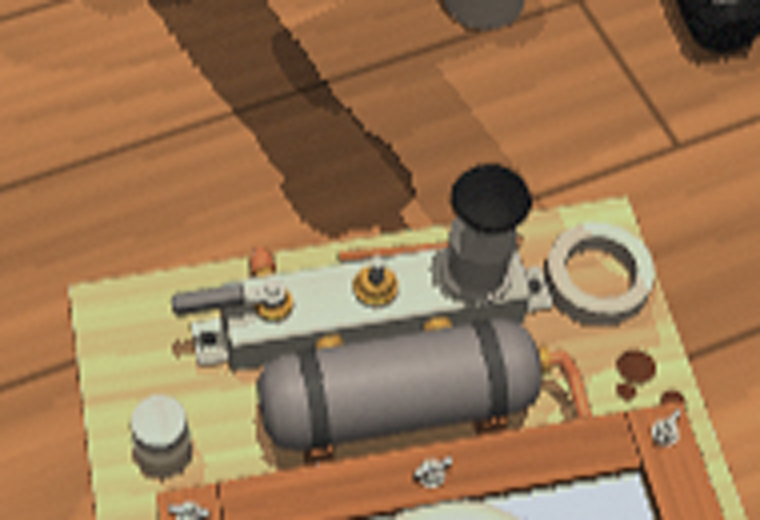

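The pin tip is at z ≈ 111 mm and hasn't changed since the third stroke. The black ring shows, the lever is square, the plunger is up and nothing lying about has shifted, so I'm handing in.

```bash
python3 -c "
from h import *
print(manip.close_job())"
```

```text
the job is handed in; nothing more can be done
None
```

The job is handed in: the vent lever is shut and the indicator pin reads fully out. `close_job` reports no verdict, so this rests on my own last checks.

- **Lever:** I pushed it round with the closed fingertips until the force rose to about 11 N at the stop. In the final top view it lies parallel to the block, square across its outlet.
- **Pump:** I gave six strokes, each about 27.5 mm down by the fingertip height, with force readings of 11.5–16.5 N at the bottom. I let the plunger spring right back up each time.
- **Pin:** Its tip measured about 111 mm above the table by depth. That reading did not change after the third stroke, and the dark band at its foot shows above the boss.
- **End state:** The plunger is up and the arm is clear, at about 20 s on the clock. The rig-side bystanders (tape, jar, pencil) look unmoved. The mug, apple, heat gun and former were never near the fingers, and I did not re-measure any of them.

**Failed check:** The network's search for the indicator pin gave only wrong hits or nothing, so I judged the pin from depth and the pictures alone.

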